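# Push the reagent carton into the dust-free bay and hold its hood open

### The arm

A 6-joint arm with a two-finger parallel gripper is mounted at the origin on a cart in front of the work surface, level with it; the furniture and walls round the work are solid. World frame = base frame: x ahead of the robot, y to its left, z up, the work surface at z = 0. Lengths are in m, angles in degrees, forces in N, time in s.
With the tool pointing down it reaches from about 0.25 to 0.8 m from the base axis. Payload 8.5 kg.
Tool frame: the origin (TCP) lies midway between the tips of the shut fingers; the grasp point (between the pads) lies 19 mm behind it; z points along the fingers, y is the line along which they close (so a half turn about z gives the same grasp; the last joint's range is limited). The gripper opens to 85 mm and grips with 20 to 120 N. Pads are 22 mm wide; open, the fingers measure 114 mm over their backs; the gripper's body (76 mm by 85 mm) begins 54 mm behind the grasp point. The pads swing forward as they close: fully open they stand 13 mm farther back than shut.
Start: joints at [72.479, 13.648, -0.773, 75.585, 0, 90], TCP at [0.158, 0.501, 0.231] pointing down, gripper open.
Joint ranges: [-152.45, 152.45], [-59.26, 108.67], [-65.41, 83.53], [-104.44, 129.93], [-82.83, 76.93], [-180, 180]. Speed limits (degrees/s): [127.2, 127.2, 159.86, 180, 180, 180].

### API

Orientations are given as [roll, pitch, yaw] about the fixed x, y, z axes, in that order (R = Rz(yaw) Ry(pitch) Rx(roll)).
In Python, from rig import arm gives the robot as it stands.
- The arm moves only by the tool servo_tool, never from a script. Its argument "series" is a list that holds one entry, the list of rows, each a list of 7 numbers: the shift along the tool's x, y, z scaled (see below), then the turn, a rotation vector about the tool's x, y, z scaled (see below), then the closure, from 0 (fully open) to 1 (shut). A call has 1 to 20 rows; each row shifts and turns the commanded pose from where the row before left it, along the tool's axes as they then stand; what a row does not reach is not made up. The controller multiplies each number of a shift by 50 cm and each number of a turn by pi/2 rad. A row lasts 1/12 s, in which the tool goes at most 41.7 mm and 7.16 degrees, less where a joint would pass 70% of its speed; a pose out of reach is approached as far as the arm can. A call with a number of a shift or a turn outside -1 to 1 is refused whole. A call with a gripper value outside its range is refused whole. The fingers move at their own pace and stop on an object; "newtons" is the grip in N (left out, the last holds). Time passes only in rows, so rows that do not move let the fingers close. It gives the time, the measured TCP pose, the force, the opening and the grip force at its end, in the units of the state.
- arm.sense(): the state, without advancing time (a new reading comes with each control period).
- arm.grab_frame(name): name is "side" or "top"; returns a dict with "color" (400x640x3 uint8, blue, green, red), "fovy" (degrees; the focal length in pixels is half the picture's height over the tangent of half this angle, whatever the lens; pixels are square), "cx", "cy" (the principal point, pixels), "dist_coeffs" ([k1, k2, p1, p2, k3] as OpenCV has them; the pictures are not rectified), "R" (3x3) and "t" (3): a world point X has camera coordinates R X + t. Camera axes: x right, y down, z forward; pixel columns grow to the right and rows downward; lengths in m; the calibration is good to about 2 mm. A picture is of the moment at which its call begins. There is no depth.
- arm.finish_job(): hands the job in; it is judged then, once.
The state is a dict: "clock": time; "joint_pos": joint angles; "joint_velocities": joint speeds; "joint_efforts": joint torques, N m; "tcp_pos": TCP position; "orientation": TCP orientation; "force": force on the tool from outside, world axes, zero at the start; "torque": the same for the moment, N m; "gripper_width": finger opening in m; "grip_force": force on a finger pad.
Only numpy, scipy, OpenCV 4.12 (cv2) and the standard library are available. Lean on these libraries where they do the work, as an engineer would, in place of code of your own. Each camera call takes 0.05 s, during which the arm holds its last target. There are 200 camera calls.

### The job

Push the open carton of dropper bottles along the roller lane until it is fully home against the end stop of the bay, keeping it on the rollers and leaving the bay's hood shut meanwhile. Then lift the hood and hold it open at 60 degrees, so that a colleague can reach the bottles while the hood still shields them; it has no stay and falls shut if let go, so finish while still holding it. Keep the bottles in the carton and do not disturb the other things on the bench.

Things in the scene. Friction and masses are not known exactly. Their poses are not given: they have to be found in the camera images.
- station: Reagent bay fixed on the bench: aluminium base 116 (x) x 300 mm (y), a lane of free steel rollers along y. Origin: centre of its underside, on the bench; x across the lane, away from the robot; y along it, to the open infeed; z up. Roller tops z 34 mm, side frames to z 52, 100 apart inside. Bay at y -153 to -46, mouth to +y, clear side walls to z 115, two rubber bumpers as end stop, face y -142
- bay_home (a point): Point at roller height (station x 0, y -95, z 34 mm) where the carton's origin lies when it is fully home, touching the end stop. Its rear face then stands at station y -48 mm, level with the bay's mouth.
- carton: Open cardboard carton 94 x 94 x 48 mm with 3 x 3 cells (walls 2.5 mm), on the infeed rollers; about 150 g, with five dropper bottles loose in its cells, their caps up to 70 mm above its underside. Origin: centre of its underside; axes as the station's, within 0.03 rad. Under 1 N rolls it. Its +y face is the rear one, to push on.
- bottle1: Dropper bottle, 25 mm across and 67 mm tall, standing loose in the -x -y corner cell of the carton (carton frame). Origin: centre of its underside.
- bottle2: Dropper bottle, 25 mm across and 67 mm tall, standing loose in the middle cell of the -y row of the carton (carton frame). Origin: centre of its underside.
- bottle3: Dropper bottle, 25 mm across and 67 mm tall, standing loose in the middle cell of the +x row of the carton (carton frame). Origin: centre of its underside.
- bottle4: Dropper bottle, 25 mm across and 67 mm tall, standing loose in the -x +y corner cell of the carton (carton frame). Origin: centre of its underside.
- bottle5: Dropper bottle, 25 mm across and 67 mm tall, standing loose in the centre cell of the carton (carton frame). Origin: centre of its underside.
- hood (a joint): Angle of the bay's hood, rad: 0 shut (level), 1.047 = 60 degrees, stop at 1.45. A clear lid in an aluminium frame, 124 mm from hinge to front edge, 104 mm wide (station y -151 to -47 mm), its top at z 123 mm when shut; 350 g: 1.5 to 2 N upward at the bar opens it. It falls shut from any angle.
- hood_bar (a point): Centre of the hood's lifting bar: round steel, 12 mm thick, 104 mm long along the station's y axis, 86 mm free between its two arms (8 mm thick). It runs 40 mm ahead of the hood's front edge (34 mm free gap), on the robot's side, 164 mm from the hinge; shut it is at station x -102, y -99, z 119 mm. It moves with the hood.
- hood_hinge (a point): Centre of the hood's hinge line, at the far top edge of the bay (station x 62, y -99, z 117 mm). The axis runs along the station's y axis. Opening lifts the bar up and then away from the robot.
- timer: White bench timer 64 x 64 x 16 mm lying near the front edge, to be left alone. Origin: centre of its underside.
- tape_roll: Roll of tape 69 mm across and 18 mm high lying flat near the front edge at the left, to be left alone. Origin: centre of its underside.
- beaker: Clear beaker 69 mm across and 85 mm tall behind the infeed at the left, to be left alone. Origin: centre of its underside.
- marker_1: Marker pen 135 mm long and 16 mm thick lying near the front edge, to be left alone. Origin: middle of its underside.
Mind the look-alikes: they are no part of the job. Leave any blue or purple look-alike of the bottle5 alone.

How it is judged (in metres and radians):
On the way, in this order (a step that is already met when the one before it is completed fails the run):
1. the carton is fully home against the end stop, with the hood still shut (y of carton in the frame of station below -0.089 m and z of carton in the frame of station between 0.029 and 0.04 m and value of joint hood below 0.08 rad), for 0.2 s.
2. the hood is raised by the fingers to 60 degrees and held there (value of joint hood between 0.96 and 1.135 rad and contact force between the fingers and hood above 0.5 N), for 0.5 s.
At the end, for the whole second after the job is handed in: The carton rests on the rollers against the end stop (within 6 mm of fully home), the bottles stand in their cells, and the fingers hold the hood still at 60 degrees, give or take 5, with nothing else carrying it (all of step 2 and y of carton in the frame of station below -0.089 m and z of carton in the frame of station between 0.029 and 0.04 m and not (contact force between hood and carton above 0.1 N) and velocity of joint hood between -0.1 and 0.1 rad/s and linear speed of carton below 0.02 m/s and z of each of bottle1, bottle2, bottle3, bottle4, bottle5 in the frame of carton below 0.015 m and angle between carton's own z axis and vertical below 0.1 rad); the arm keeps its last pose, push and grip.
It fails at once if the hood is opened before the carton is home (value of joint hood above 0.15 rad and not (y of carton in the frame of station below -0.089 m and z of carton in the frame of station between 0.029 and 0.04 m)).
It fails at once if the carton is lifted off the rollers or tipped (z of carton in the frame of station above 0.05 m or angle between carton's own z axis and vertical above 0.35 rad).
It fails at once if a bottle leaves its cell (z of any of bottle1, bottle2, bottle3, bottle4, bottle5 in the frame of carton above 0.03 m).
It fails at once if a bystander is shoved more than 3 cm (distance of any of timer, tape_roll, beaker, marker_1 from where it was at the start of the episode above 0.03 m).
It also fails if it takes over 53 s, if anything falls off the work surface, if the arm or the gripper's body presses on something with over 40 N, if the wrist force passes 120 N, or if a joint passes its speed limit or range.

## Working session

There is one attempt and no reset: what is moved stays moved. The work goes in short steps, Python scripts to look and compute and a tool call to move; the robot and the scene stay as the last step left them, time stands still between calls to the robot, and variables do not carry over. Pictures are saved under pics/ and viewed, at most 12 in all, crops included, and the job is handed in when it is done.

Besides the shell and the picture viewer there is one more tool, called after "Request:" as name(argument=value, ...) on one line, values as JSON. servo_tool: Moves the arm, as the interface text tells. Shifts and turns lie within -1 to 1; 1 stands for 50 cm of shift or pi/2 rad of turn. Its arguments: {"type":"object","properties":{"series":{"type":"array"},"newtons":{"type":"number"}},"required":["series"]}

```bash
mkdir -p pics; ls; python3 - <<'E'
from rig import arm
import cv2,pickle
s=arm.sense();print({k:s[k] for k in('clock','joint_pos','tcp_pos','orientation','force','gripper_width')})
for n in('side','top'):
    f=arm.grab_frame(n);cv2.imwrite(f'pics/{n}0.png',f['color']);pickle.dump(f,open(f'pics/{n}0.pkl','wb'))
    print(n,{k:f[k] for k in f if k!='color'})
E
```

```text
pics
{'clock': 0.0, 'joint_pos': array([ 7.24782777e+01,  1.36816445e+01, -8.15789802e-01,  7.55856778e+01,
       -1.41339955e-03,  8.99992296e+01]), 'tcp_pos': array([0.15794242, 0.50024279, 0.23067918]), 'orientation': array([-1.79916888e+02,  1.41228052e-03,  1.62479050e+02]), 'force': array([-0.04890663, -0.75960368,  0.26616105]), 'gripper_width': 0.08539933197802003}
side {'fovy': 49.20343216048133, 'cx': 313.9199535058419, 'cy': 203.0058634862309, 'dist_coeffs': array([0.01976272, 0.        , 0.        , 0.        , 0.        ]), 'R': array([[-0.99531341,  0.0960233 , -0.01143388],
       [ 0.07127744,  0.64857987, -0.75780188],
       [-0.06535086, -0.75506535, -0.65238454]]), 't': array([0.55296166, 0.06562622, 1.00992906])}
top {'fovy': 45.06667982993385, 'cx': 316.73377314643665, 'cy': 204.71367374158052, 'dist_coeffs': array([-0.01446329,  0.        ,  0.        ,  0.        ,  0.        ]), 'R': array([[ 0.0115888 , -0.99978912,  0.01695329],
       [-0.98593228, -0.01425212, -0.16653653],
       [ 0.16674303, -0.01478484, -0.98588953]]), 't': array([-0.05001663,  0.57586001,  1.29816521])}
```

View pics/side0.png

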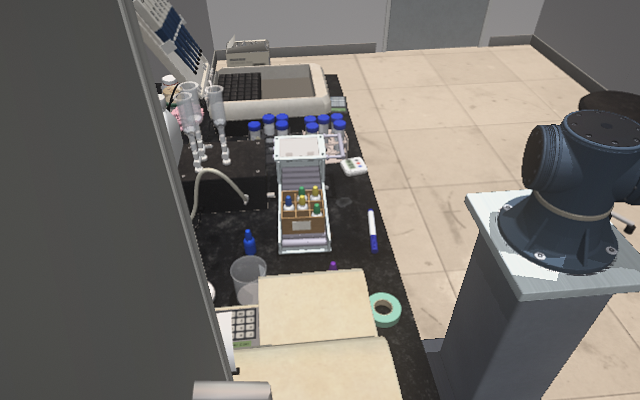

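View pics/top0.png

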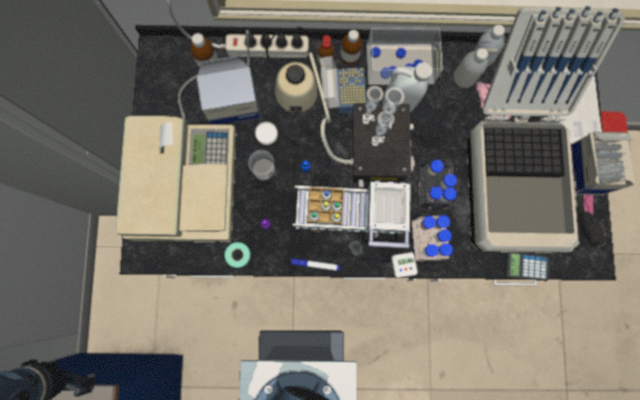

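Top view: the carton sits at about (326,205) on the rollers, with the bay and hood at (389,212) and the lifting bar at about (389,244). The look-alikes are the blue bottle at (305,166), the purple one at (265,224), and the blue-capped bottles at (440,180) and (437,235). I'm choosing the carton on the lane and will check it in close crops.

```bash
python3 - <<'E'
import cv2,numpy as np
a=cv2.imread('pics/top0.png')[170:270,280:430];b=cv2.imread('pics/side0.png')[125:260,255:365]
a=cv2.resize(a,None,fx=5,fy=5,interpolation=cv2.INTER_CUBIC);b=cv2.resize(b,None,fx=4.4,fy=4.4,interpolation=cv2.INTER_CUBIC)
cv2.imwrite('pics/topc.png',a);cv2.imwrite('pics/sidec.png',b)
E
```

```text
(no output)
```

View pics/topc.png

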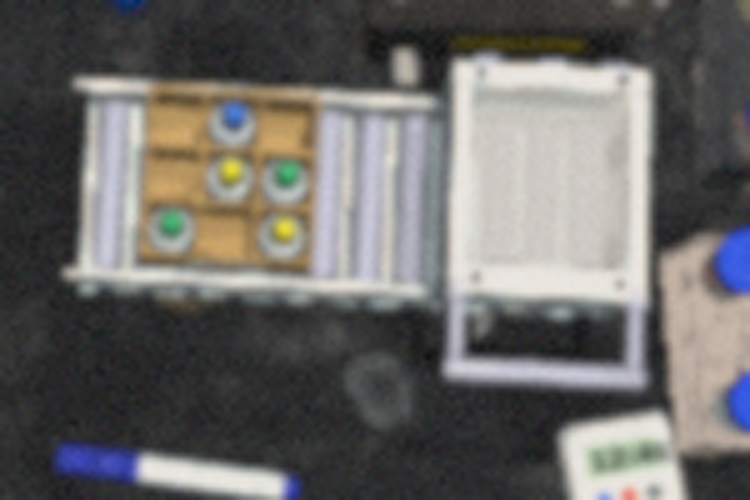

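View pics/sidec.png

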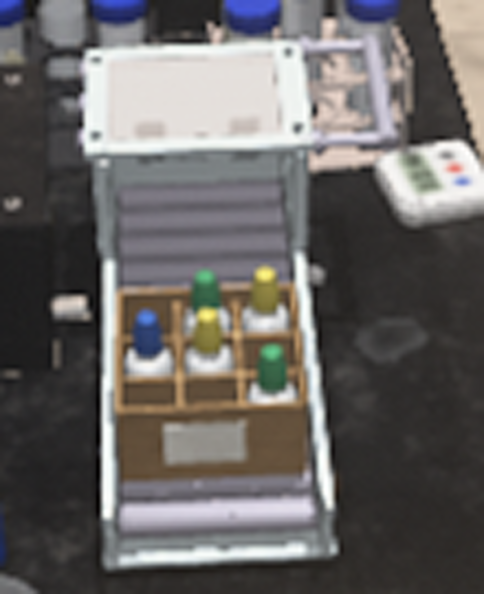

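Crops: the hood's four screws, the bar's ends at top (369,245)/(410,246), and the carton holding five bottles in the described cells, so the choice is confirmed. Next I'll triangulate matched points.

```bash
cat > h.py <<'E'
import numpy as np,cv2,pickle
def cam(f):
    F=200/np.tan(np.radians(f['fovy']/2));return np.array([[F,0,f['cx']],[0,F,f['cy']],[0,0,1]])
def norm(f,p): return cv2.undistortPoints(np.float64(p).reshape(-1,1,2),cam(f),f['dist_coeffs']).reshape(-1,2)
P=lambda f:np.c_[f['R'],f['t']]
def tri(ft,fs,pt,ps):
    X=cv2.triangulatePoints(P(ft),P(fs),norm(ft,pt).T,norm(fs,ps).T);return (X[:3]/X[3]).T
def plane(f,p,z):
    n=norm(f,p);d=np.c_[n,np.ones(len(n))]@f['R'];c=-f['R'].T@f['t'];return c+d*((z-c[2])/d[:,2])[:,None]
def proj(f,X): return cv2.projectPoints(np.float64(X),cv2.Rodrigues(f['R'])[0],f['t'],cam(f),f['dist_coeffs'])[0].reshape(-1,2)
E
python3 - <<'E'
from h import *
np.set_printoptions(precision=4,suppress=True)
ft,fs=[pickle.load(open(f'pics/{n}0.pkl','rb')) for n in('top','side')]
T=lambda p:np.array(p)/5+[280,170]-0.4; S=lambda p:np.array(p)/4.4+[255,125]-0.39
names='scr(-x,+y) scr(-x,-y) scr(+x,-y) scr(+x,+y) bar+y bar-y blue yel green grn2 yel2'.split()
t=[(476,277),(620,282),(625,78),(483,72),(445,376),(648,380),(232,115),(231,170),(172,222),(287,173),(284,229)]
s=[(303,128),(290,52),(98,60),(97,135),(395,137),(372,38),(146,318),(207,316),(271,353),(204,277),(264,275)]
X=tri(ft,fs,T(t),S(s))
for n,x in zip(names,X):print(n,x)
print('hood screws z=.122',plane(ft,T(t[:4]),.123))
print('bar z.119',plane(ft,T(t[4:6]),.119))
print('carton top corners z.082',plane(ft,T([(150,88),(318,95),(310,268),(138,262)]),.082))
print('carton rear edge side',plane(fs,S([(118,408),(308,408)]),.082))
print('frame ends top z.052 (+y end: far,near)',plane(ft,T([(75,84),(66,274)]),.052))
print('side',plane(fs,S([(106,560),(333,550)]),.052))
E
```

```text
scr(-x,+y) [ 0.5123 -0.1944  0.1236]
scr(-x,-y) [ 0.5109 -0.2702  0.1243]
scr(+x,-y) [ 0.6204 -0.275   0.1238]
scr(+x,+y) [ 0.6229 -0.1992  0.1241]
bar+y [ 0.4621 -0.1783  0.1243]
bar-y [ 0.4606 -0.2849  0.1209]
blue [ 0.603  -0.0667  0.1033]
yel [ 0.5729 -0.0664  0.1021]
green [ 0.5441 -0.0351  0.1021]
grn2 [ 0.5719 -0.0965  0.1028]
yel2 [ 0.5414 -0.0951  0.1026]
hood screws z=.122 [[ 0.5121 -0.1945  0.123 ]
 [ 0.5105 -0.2703  0.123 ]
 [ 0.62   -0.275   0.123 ]
 [ 0.6221 -0.1991  0.123 ]]
bar z.119 [[ 0.4602 -0.1783  0.119 ]
 [ 0.4595 -0.2849  0.119 ]]
carton top corners z.082 [[ 0.6192 -0.0219  0.082 ]
 [ 0.6167 -0.1141  0.082 ]
 [ 0.521  -0.11    0.082 ]
 [ 0.523  -0.0168  0.082 ]]
carton rear edge side [[ 0.622  -0.0264  0.082 ]
 [ 0.5301 -0.0164  0.082 ]]
frame ends top z.052 (+y end: far,near) [[0.6271 0.0202 0.052 ]
 [0.5197 0.0231 0.052 ]]
side [[0.6323 0.0454 0.052 ]
 [0.5258 0.0504 0.052 ]]
```

Request:
servo_tool(series=[[[0,0,0,0,0,0.0778,0.4],[0,0,0,0,0,0.0778,0.4],[0,0,0,0,0,0.0778,0.4],[0,0,0,0,0,0.0778,0.4],[0,0,0,0,0,0.0778,0.4],[0,0,0,0,0,0.0778,0.4],[0,0,0,0,0,0.0778,0.4],[0,0,0,0,0,0.0778,0.4],[0,0,0,0,0,0.0778,0.4],[0,0,0,0,0,0.0778,0.4],[0,0,0,0,0,0.05,0.4]]])

```text
clock: 1.02
tcp_pos: [0.158, 0.5004, 0.2309]
orientation: [-180.0, 0.0, 87.6]
force: [0.8, 0.1, -0.3]
gripper_width: 0.051
grip_force: 0.0
```

Request:
servo_tool(series=[[[-0.067,0.034,0,0,0,0,0.4],[-0.067,0.034,0,0,0,0,0.4],[-0.067,0.034,0,0,0,0,0.4],[-0.067,0.034,0,0,0,0,0.4],[-0.067,0.034,0,0,0,0,0.4],[-0.067,0.034,0,0,0,0,0.4],[-0.067,0.034,0,0,0,0,0.4],[-0.067,0.034,0,0,0,0,0.4],[-0.067,0.034,0,0,0,0,0.4],[-0.067,0.034,0,0,0,0,0.4],[-0.067,0.034,0,0,0,0,0.4],[-0.067,0.034,0,0,0,0,0.4],[0,0,0,0,0,0,0.4]]])

```text
clock: 2.1
tcp_pos: [0.3495, 0.0865, 0.2312]
orientation: [180.0, 0.1, 87.6]
force: [-0.5, 0.5, -0.2]
gripper_width: 0.0509
grip_force: 0.0
```

```bash
python3 - <<'E'
from h import *
np.set_printoptions(precision=4,suppress=True)
ft,fs=[pickle.load(open(f'pics/{n}0.pkl','rb')) for n in('top','side')]
print('beaker base/rim',plane(ft,[(262,165)],.085),plane(fs,[(249,270)],.085))
print('blue,purple',plane(ft,[(305,166),(265,224)],.06))
print('device edge',plane(ft,[(232,240),(234,126)],.1),plane(fs,[(362,270),(258,275)],.1), tri(ft,fs,[(232,240)],[(376,343)]))
E
```

```text
beaker base/rim [[0.679  0.1099 0.085 ]] [[0.6884 0.1166 0.085 ]]
blue,purple [[ 0.6843 -0.0081  0.06  ]
 [ 0.5188  0.0992  0.06  ]]
device edge [[0.4698 0.1814 0.1   ]
 [0.7845 0.1888 0.1   ]] [[0.4808 0.1516 0.1   ]
 [0.6701 0.1433 0.1   ]] [[ 0.4696  0.2097 -0.0448]]
```

Request:
servo_tool(series=[[[-0.016,0.0746,0,0,0,0,0.4],[-0.016,0.0746,0,0,0,0,0.4],[-0.016,0.0746,0,0,0,0,0.4],[-0.016,0.0746,0,0,0,0,0.4],[-0.016,0.0746,0,0,0,0,0.4],[-0.016,0.0746,0,0,0,0,0.4],[0,0,0,0,-0.07,0,0.4],[0,0,0,0,-0.07,0,0.4],[0,0,0,0,-0.07,0,0.4],[0,0,0,0,-0.068,0,0.4],[0,0,0,0,0,0,0.4]]])

```text
clock: 3.02
tcp_pos: [0.5692, 0.0381, 0.229]
orientation: [-179.8, 25.4, 88.3]
force: [-1.0, -0.1, -0.7]
gripper_width: 0.0511
grip_force: 0.0
```

Request:
servo_tool(series=[[[0.0338,0,0.0725,0,0,0,0.4],[0.0338,0,0.0725,0,0,0,0.4],[0.0338,0,0.0725,0,0,0,0.4],[0.0338,0,0.0725,0,0,0,0.4],[0,0,0,0,0,0,0.4]]])

```text
clock: 3.43
tcp_pos: [0.5653, 0.0347, 0.0648]
orientation: [-179.3, 25.0, 88.2]
force: [-0.7, -0.4, -0.5]
gripper_width: 0.0512
grip_force: 0.0
```

```bash
python3 - <<'E'
from h import *
from rig import arm
ft,fs=arm.grab_frame('top'),arm.grab_frame('side')
a=ft['color'][130:260,260:430];b=fs['color'][90:300,235:365]
a=cv2.resize(a,None,fx=2.6,fy=2.6,interpolation=cv2.INTER_CUBIC);b=cv2.resize(b,None,fx=2.6,fy=2.6,interpolation=cv2.INTER_CUBIC)
c=np.zeros((546,442+338,3),np.uint8);c[:338,:442]=a;c[:,442:]=b;cv2.imwrite('pics/m1.png',c)
E
```

```text
(no output)
```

View pics/m1.png

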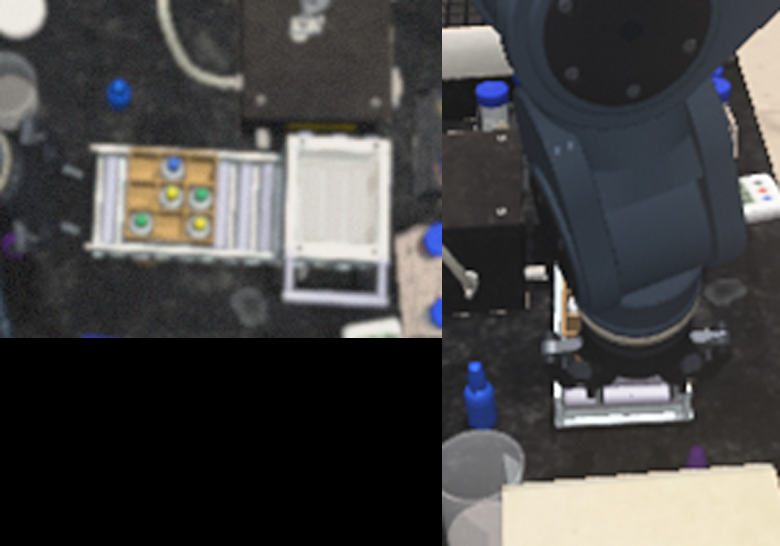

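Request:
servo_tool(series=[[[-0.03,0.005,0.014,0,0,0,0.4],[-0.03,0.005,0.014,0,0,0,0.4],[0,0,0,0,0,0,0.4],[0.006,0,0.013,0,0,0,0.4],[0.006,0,0.013,0,0,0,0.4],[0,0,0,0,0,0,0.4]]])

```text
clock: 4.03
tcp_pos: [0.5732, 0.0028, 0.0565]
orientation: [-180.0, 25.0, 88.0]
force: [-1.0, 0.8, -0.4]
gripper_width: 0.0511
grip_force: 0.0
```

```bash
python3 - <<'E'
from h import *
from rig import arm
ft,fs=arm.grab_frame('top'),arm.grab_frame('side')
a=ft['color'][150:250,270:420];b=fs['color'][180:270,255:355]
a=cv2.resize(a,None,fx=4,fy=4,interpolation=cv2.INTER_CUBIC);b=cv2.resize(b,None,fx=2,fy=2,interpolation=cv2.INTER_CUBIC)
c=np.zeros((400,800,3),np.uint8);c[:,:600]=a;c[:180,600:]=b;cv2.imwrite('pics/m2.png',c)
E
```

```text
(no output)
```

View pics/m2.png

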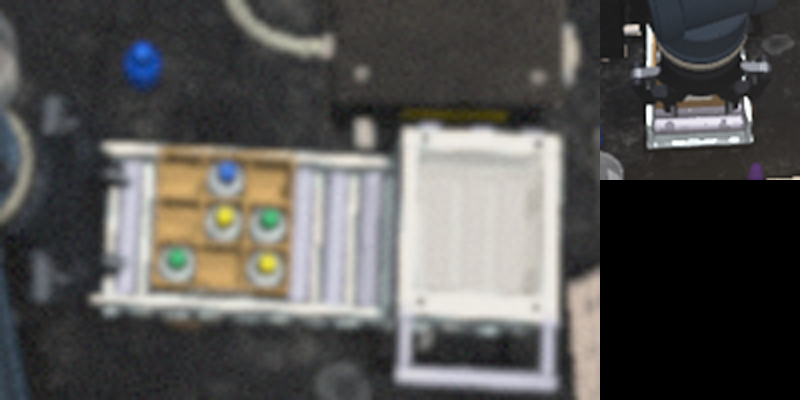

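Request:
servo_tool(series=[[[-0.0072,0,0.0034,0,0,0,0.4],[-0.0072,0,0.0034,0,0,0,0.4],[-0.0054,0,0.0025,0,0,0,0.4],[-0.0036,0,0.0017,0,0,0,0.4],[-0.0036,0,0.0017,0,0,0,0.4],[-0.0054,0,0.0025,0,0,0,0.4],[-0.0072,0,0.0034,0,0,0,0.4],[-0.009,0,0.0042,0,0,0,0.4],[-0.0109,0,0.0051,0,0,0,0.4],[-0.0109,0,0.0051,0,0,0,0.4],[-0.0109,0,0.0051,0,0,0,0.4],[-0.0109,0,0.0051,0,0,0,0.4],[-0.0109,0,0.0051,0,0,0,0.4],[-0.0109,0,0.0051,0,0,0,0.4],[-0.0109,0,0.0051,0,0,0,0.4],[-0.0109,0,0.0051,0,0,0,0.4],[-0.0109,0,0.0051,0,0,0,0.4],[-0.009,0,0.0042,0,0,0,0.4],[-0.0072,0,0.0034,0,0,0,0.4],[-0.0054,0,0.0025,0,0,0,0.4]]])

```text
clock: 5.8
tcp_pos: [0.57, -0.0911, 0.0569]
orientation: [-180.0, 25.0, 87.9]
force: [-0.7, 1.5, 0.5]
gripper_width: 0.0512
grip_force: 0.4
```

```bash
python3 - <<'E'
from h import *
from rig import arm
ft,fs=arm.grab_frame('top'),arm.grab_frame('side')
a=ft['color'][150:260,270:420];b=fs['color'][130:270,255:355]
a=cv2.resize(a,None,fx=4,fy=4,interpolation=cv2.INTER_CUBIC);b=cv2.resize(b,None,fx=2,fy=2,interpolation=cv2.INTER_CUBIC)
c=np.zeros((440,800,3),np.uint8);c[:,:600]=a;c[:280,600:]=b;cv2.imwrite('pics/m3.png',c)
E
```

```text
(no output)
```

View pics/m3.png

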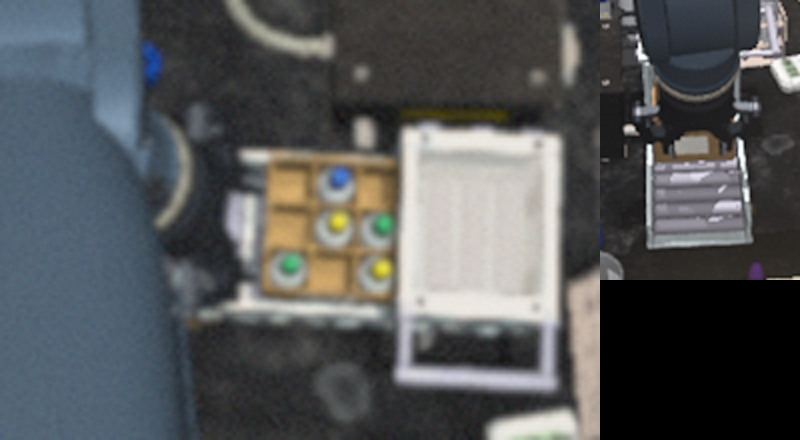

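Request:
servo_tool(series=[[[-0.0054,0,0.0025,0,0,0,0.4],[-0.0072,0,0.0034,0,0,0,0.4],[-0.009,0,0.0042,0,0,0,0.4],[-0.009,0,0.0042,0,0,0,0.4],[-0.009,0,0.0042,0,0,0,0.4],[-0.009,0,0.0042,0,0,0,0.4],[-0.009,0,0.0042,0,0,0,0.4],[-0.009,0,0.0042,0,0,0,0.4],[-0.009,0,0.0042,0,0,0,0.4],[-0.009,0,0.0042,0,0,0,0.4],[-0.009,0,0.0042,0,0,0,0.4],[-0.009,0,0.0042,0,0,0,0.4],[-0.0072,0,0.0034,0,0,0,0.4],[-0.0054,0,0.0025,0,0,0,0.4],[-0.0036,0,0.0017,0,0,0,0.4],[-0.0036,0,0.0017,0,0,0,0.4],[-0.0036,0,0.0017,0,0,0,0.4],[-0.0036,0,0.0017,0,0,0,0.4],[0,0,0,0,0,0,0.4]]])

```text
clock: 7.48
tcp_pos: [0.5675, -0.1624, 0.0569]
orientation: [180.0, 25.0, 88.0]
force: [0.2, -0.8, 0.4]
gripper_width: 0.0514
grip_force: 0.0
```

Request:
servo_tool(series=[[[-0.0027,0,0.0013,0,0,0,0.4],[-0.0027,0,0.0013,0,0,0,0.4],[-0.0027,0,0.0013,0,0,0,0.4]]])

```text
clock: 7.73
tcp_pos: [0.5674, -0.1666, 0.0568]
orientation: [180.0, 25.0, 88.0]
force: [-0.0, 1.1, -0.1]
gripper_width: 0.051
grip_force: 0.4
```

Request:
servo_tool(series=[[[-0.0018,0,0.0008,0,0,0,0.4],[-0.0018,0,0.0008,0,0,0,0.4],[-0.0018,0,0.0008,0,0,0,0.4]]])

```text
clock: 7.98
tcp_pos: [0.5673, -0.1697, 0.0569]
orientation: [180.0, 25.0, 88.0]
force: [0.4, 0.7, -0.4]
gripper_width: 0.0513
grip_force: 0.3
```

Still a light contact; I'll creep on.

Request:
servo_tool(series=[[[-0.0027,0,0.0013,0,0,0,0.4],[-0.0027,0,0.0013,0,0,0,0.4],[0,0,0,0,0,0,0.4]]])

```text
clock: 8.23
tcp_pos: [0.5671, -0.1728, 0.0568]
orientation: [180.0, 25.0, 87.9]
force: [-0.3, -0.5, -0.7]
gripper_width: 0.0512
grip_force: 0.0
```

Request:
servo_tool(series=[[[-0.0027,0,0.0013,0,0,0,0.4],[-0.0027,0,0.0013,0,0,0,0.4],[0,0,0,0,0,0,0.4]]])

```text
clock: 8.48
tcp_pos: [0.567, -0.1758, 0.0568]
orientation: [-180.0, 25.0, 88.0]
force: [-0.9, 0.3, -0.5]
gripper_width: 0.0511
grip_force: 0.0
```

Request:
servo_tool(series=[[[-0.0018,0,0.0008,0,0,0,0.4],[-0.0018,0,0.0008,0,0,0,0.4],[0,0,0,0,0,0,0.4]]])

```text
clock: 8.73
tcp_pos: [0.5669, -0.1777, 0.0568]
orientation: [-180.0, 25.0, 88.0]
force: [0.1, 0.4, -0.3]
gripper_width: 0.0513
grip_force: 0.1
```

Request:
servo_tool(series=[[[-0.0018,0,0.0008,0,0,0,0.4],[-0.0018,0,0.0008,0,0,0,0.4],[0,0,0,0,0,0,0.4]]])

```text
clock: 8.98
tcp_pos: [0.5668, -0.1792, 0.0568]
orientation: [-180.0, 25.0, 88.0]
force: [-0.2, 3.8, 0.6]
gripper_width: 0.0515
grip_force: 1.7
```

Request:
servo_tool(series=[[[-0.0018,0,0.0008,0,0,0,0.4],[-0.0018,0,0.0008,0,0,0,0.4],[0,0,0,0,0,0,0.4]]])

```text
clock: 9.23
tcp_pos: [0.5667, -0.1795, 0.0567]
orientation: [-180.0, 24.8, 88.1]
force: [-1.2, 13.5, 3.7]
gripper_width: 0.0513
grip_force: 7.0
```

```bash
python3 - <<'E'
from h import *
from rig import arm
print(arm.sense()['force'])
ft,fs=arm.grab_frame('top'),arm.grab_frame('side')
a=ft['color'][170:260,330:430];b=fs['color'][110:210,265:345]
a=cv2.resize(a,None,fx=4,fy=4,interpolation=cv2.INTER_CUBIC);b=cv2.resize(b,None,fx=4.5,fy=4.5,interpolation=cv2.INTER_CUBIC)
c=np.zeros((450,760,3),np.uint8);c[:360,:400]=a;c[:,400:]=b;cv2.imwrite('pics/m4.png',c)
E
```

```text
[-1.17628108 13.51061735  3.68057597]
```

View pics/m4.png

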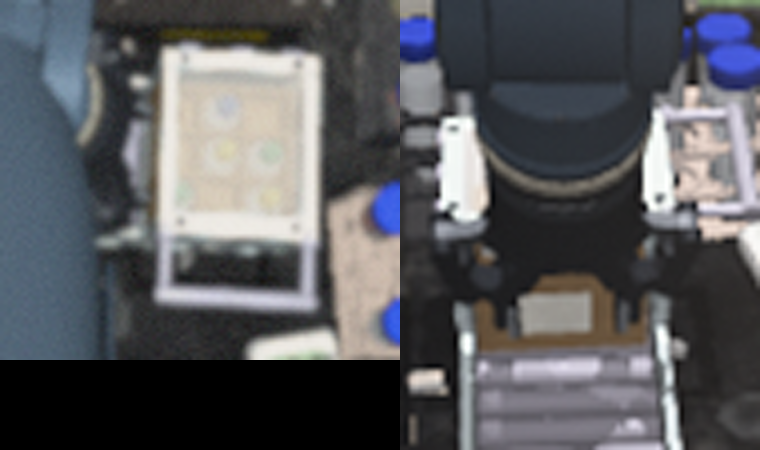

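Home: the force rose to 13 N against the stop with the hood shut, and the carton's rear is level with the mouth. Now I'll back off, rise and untilt.

Request:
servo_tool(series=[[[0.0018,0,-0.0008,0,0,0,0.4],[0.0018,0,-0.0008,0,0,0,0.4],[0.0018,0,-0.0008,0,0,0,0.4],[0.0018,0,-0.0008,0,0,0,0.4],[0.0036,0,-0.0017,0,0,0,0.4],[0.018,0,-0.0085,0,0,0,0.4],[0.018,0,-0.0085,0,0,0,0.4],[0.018,0,-0.0085,0,0,0,0.4],[0.018,0,-0.0085,0,0,0,0.4],[-0.0254,0,-0.0544,0,0,0,0.65],[-0.0254,0,-0.0544,0,0,0,0.65],[-0.0254,0,-0.0544,0,0,0,0.65],[-0.0254,0,-0.0544,0,0,0,0.65],[-0.0254,0,-0.0544,0,0,0,0.65],[0,0,0,0,0.07,0,0.65],[0,0,0,0,0.07,0,0.65],[0,0,0,0,0.07,0,0.65],[0,0,0,0,0.068,0,0.65],[0,0,0,0,0,0,0.65]]])

```text
clock: 10.92
tcp_pos: [0.5687, -0.1371, 0.2076]
orientation: [179.9, -0.3, 87.8]
force: [-0.3, -1.1, 0.3]
gripper_width: 0.03
grip_force: 0.0
```

```bash
python3 - <<'E'
from h import *
from rig import arm
s=arm.sense();print(s['tcp_pos'],s['orientation'],s['gripper_width'],s['joint_pos'])
ft,fs=arm.grab_frame('top'),arm.grab_frame('side')
a=ft['color'][160:265,340:430];b=fs['color'][110:210,265:365]
a=cv2.resize(a,None,fx=4.5,fy=4.5,interpolation=cv2.INTER_CUBIC);b=cv2.resize(b,None,fx=3.9,fy=3.9,interpolation=cv2.INTER_CUBIC)
c=np.zeros((480,800,3),np.uint8);c[:a.shape[0],:a.shape[1]]=a;c[:b.shape[0],407:407+b.shape[1]]=b[:,:393];cv2.imwrite('pics/m5.png',c)
# bar in top view: bright mask row profile
g=cv2.cvtColor(ft['color'],cv2.COLOR_BGR2GRAY)
for c0 in(374,380,386,392,398,404): 
    w=g[238:254,c0-1:c0+2].mean(1);w=np.clip(w-w.min()-30,0,None);r=(w*np.arange(238,254)).sum()/w.sum();print(c0,round(r,2),plane(ft,[(c0,r)],.121).round(4))
E
```

```text
[ 0.56866577 -0.13706821  0.20764366] [179.94289233  -0.27472558  87.79872212] 0.029973021304380027 [-13.69894662  20.02686004   4.84243322  74.81437179   0.28059572
  78.50247112]
374 nan [[nan nan nan]]
380 nan [[nan nan nan]]
386 nan [[nan nan nan]]
392 nan [[nan nan nan]]
398 nan [[nan nan nan]]
404 253.0 [[ 0.4398 -0.2705  0.121 ]]<stdin>:11: RuntimeWarning: invalid value encountered in scalar divide
```

View pics/m5.png

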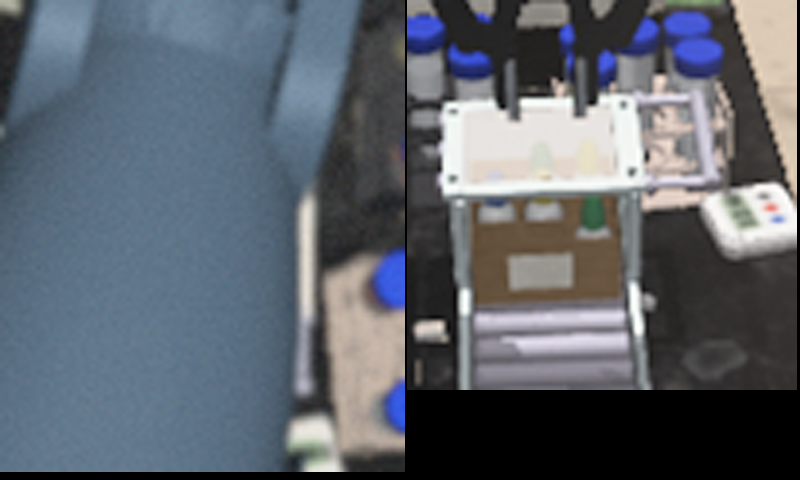

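Side view: hood shut, carton in the bay flush with its mouth, bar from about (700,100) to (710,182) in the crop. Moving over the bar.

Request:
servo_tool(series=[[[-0.0492,-0.0515,0,0,0,0,0.65],[-0.0492,-0.0515,0,0,0,0,0.65],[-0.0492,-0.0515,0,0,0,0,0.65],[-0.0492,-0.0515,0,0,0,0,0.65],[0,0,0.06,0,0,0,0.65],[0,0,0.06,0,0,0,0.65],[0,0,0,0,0,0,0.65]]])

```text
clock: 11.6
tcp_pos: [0.4591, -0.2285, 0.1428]
orientation: [-179.6, -0.0, 88.0]
force: [-0.2, 0.6, -0.3]
gripper_width: 0.0298
grip_force: 0.0
```

```bash
python3 - <<'E'
from h import *
from rig import arm
s=arm.sense();print(s['tcp_pos'],s['orientation'],s['gripper_width'])
fs=arm.grab_frame('side')
b=fs['color'][90:190,285:385];b=cv2.resize(b,None,fx=5.9,fy=5.9,interpolation=cv2.INTER_CUBIC);cv2.imwrite('pics/m6.png',b)
ft=pickle.load(open('pics/top0.pkl','rb'))
g=cv2.cvtColor(ft['color'],cv2.COLOR_BGR2GRAY)
for c0 in(378,386,394,402): 
    w=g[239:252,c0-1:c0+2].mean(1);w=np.clip(w-w.min()-40,0,None);r=(w*np.arange(239,252)).sum()/w.sum();print(c0,round(r,2),plane(ft,[(c0,r)],.121).round(4))
print(proj(fs,[s['tcp_pos'],[.462,-.18,.12],[.462,-.283,.12]])-[285,90])
E
```

```text
[ 0.45909259 -0.22848876  0.14278581] [-1.79579570e+02 -4.94529246e-02  8.79890043e+01] 0.0298037344856478
378 243.56 [[ 0.4636 -0.2027  0.121 ]]
386 243.82 [[ 0.4632 -0.2237  0.121 ]]
394 244.51 [[ 0.4617 -0.2446  0.121 ]]
402 244.84 [[ 0.4611 -0.2656  0.121 ]]
[[58.80978726 47.80015441]
 [60.28741864 67.04209271]
 [54.23044136 44.05560465]]
```

View pics/m6.png

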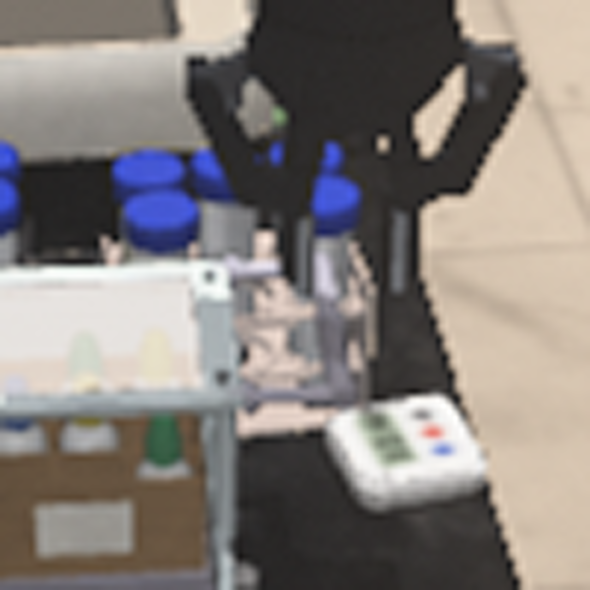

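The fingers straddle the bar (bar at about (325,260), fingers at about 290 and 400). I'll nudge 3 mm farther and descend.

Request:
servo_tool(series=[[[-0.005,0.007,0,0,0,0,0.65],[0,0,0,0,0,0,0.65],[0,0,0.02,0,0,0,0.65],[0,0,0.02,0,0,0,0.65],[0,0,0.02,0,0,0,0.65],[0,0,0.02,0,0,0,0.65],[0,0,0,0,0,0,0.65]]])

```text
clock: 12.23
tcp_pos: [0.4641, -0.2324, 0.1047]
orientation: [-179.8, -0.1, 88.0]
force: [-0.5, -0.1, -0.5]
gripper_width: 0.0294
grip_force: 0.0
```

Request:
servo_tool(series=[[[0,0,0,0,0,0,0.75],[0,0,0,0,0,0,0.82],[0,0,0,0,0,0,0.9],[0,0,0,0,0,0,1],[0,0,0,0,0,0,1],[0,0,0,0,0,0,1]]], newtons=25)

```text
clock: 12.73
tcp_pos: [0.4648, -0.2331, 0.1073]
orientation: [-179.9, 0.0, 87.9]
force: [-5.2, -0.5, 2.5]
gripper_width: 0.0107
grip_force: 24.7
```

Request:
servo_tool(series=[[[0,0.0008,-0.0143,0,0,0,1],[0,0.0008,-0.0143,0,0,0,1],[0,0.002,-0.0141,0,0,0,1],[0,0.002,-0.0141,0,0,0,1],[0,0.0033,-0.014,0,0,0,1],[0,0.0033,-0.014,0,0,0,1],[0,0.0045,-0.0136,0,0,0,1],[0,0.0045,-0.0136,0,0,0,1],[0,0,0,0,0,0,1]]])

```text
clock: 13.48
tcp_pos: [0.4752, -0.2335, 0.1648]
orientation: [-179.9, 0.0, 87.9]
force: [-8.9, -1.7, 2.1]
gripper_width: 0.011
grip_force: 24.6
```

Request:
servo_tool(series=[[[0,0.0056,-0.0131,0,0,0,1],[0,0.0056,-0.0131,0,0,0,1],[0,0.0068,-0.0126,0,0,0,1],[0,0.0068,-0.0126,0,0,0,1],[0,0.0078,-0.012,0,0,0,1],[0,0.0078,-0.012,0,0,0,1],[0,0.0089,-0.0112,0,0,0,1],[0,0.0089,-0.0112,0,0,0,1],[0,0,0,0,0,0,1]]])

```text
clock: 14.23
tcp_pos: [0.5032, -0.2345, 0.2144]
orientation: [-179.8, 0.1, 87.9]
force: [-17.4, -1.3, 11.8]
gripper_width: 0.0112
grip_force: 25.2
```

Request:
servo_tool(series=[[[0,0.0097,-0.0105,0,0,0,1],[0,0.0097,-0.0105,0,0,0,1],[0,0.0107,-0.0095,0,0,0,1],[0,0.0107,-0.0095,0,0,0,1],[0,0.0114,-0.0086,0,0,0,1],[0,0.0114,-0.0086,0,0,0,1],[0,0.0122,-0.0075,0,0,0,1],[0,0.0122,-0.0075,0,0,0,1],[0,0,0,0,0,0,1],[0,0,0,0,0,0,1]]])

```text
clock: 15.07
tcp_pos: [0.5492, -0.2363, 0.2514]
orientation: [179.8, 0.1, 88.0]
force: [-9.6, -0.0, 14.5]
gripper_width: 0.0105
grip_force: 26.3
```

```bash
python3 - <<'E'
from h import *
from rig import arm
s=arm.sense();print(s['tcp_pos'],s['orientation'],s['gripper_width'],s['force'],s['grip_force'])
fs=arm.grab_frame('side');ft=arm.grab_frame('top')
b=fs['color'][70:220,255:355];b=cv2.resize(b,None,fx=3.9,fy=3.9,interpolation=cv2.INTER_CUBIC)
a=ft['color'][150:270,340:440];a=cv2.resize(a,None,fx=4,fy=4,interpolation=cv2.INTER_CUBIC)
c=np.zeros((590,800,3),np.uint8);c[:a.shape[0],:400]=a;c[:b.shape[0],405:405+b.shape[1]]=b;cv2.imwrite('pics/m7.png',c)
E
```

```text
[ 0.54917584 -0.23631589  0.25141045] [1.79837311e+02 1.10415060e-01 8.79511139e+01] 0.010532997853683224 [-9.64743377e+00 -6.16189512e-03  1.45041256e+01] 26.31486564874649
```

View pics/m7.png

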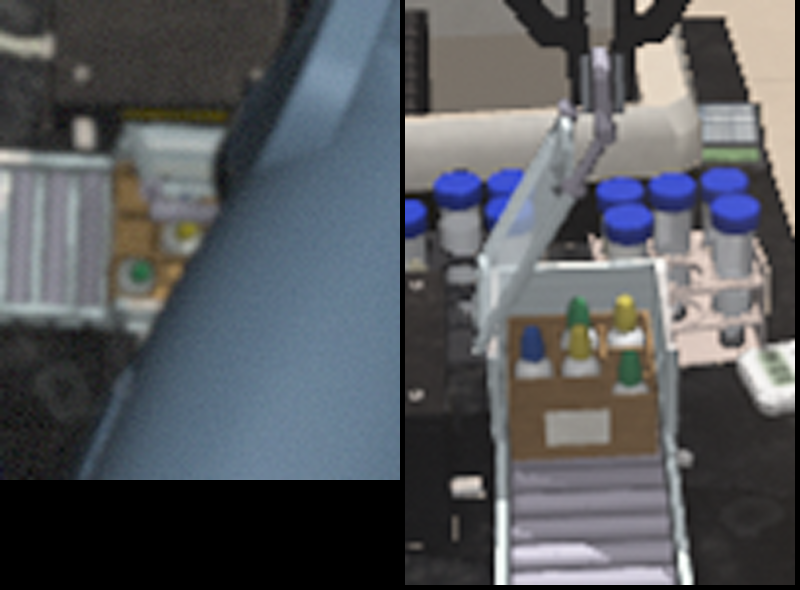

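```bash
python3 - <<'E'
from h import *
fs=pickle.load(open('pics/side0.pkl','rb'))
a=np.radians(-2.1);o=np.array([.570,-.136,0]);R=cv2.Rodrigues(np.array([0,0,a]))[0]
W=lambda p:o+R@np.array(p)
for th in(0,50,55,60,65,70):
    t=np.radians(th);f=lambda r,y,h=2:W([.062-r*np.cos(t)+h/1e3*np.sin(t),y,.117+r*np.sin(t)+h/1e3*np.cos(t)])
    px=proj(fs,[f(.164,-.047),f(.124,-.047,6),f(.124,-.151,6)])
    print(th,px.round(1).tolist(),'crop',((px-[255,70])*3.9+[405,0]).round(0).tolist())
E
```

```text
0 [[343.5, 157.7], [326.7, 157.0], [323.4, 133.7]] crop [[750.0, 342.0], [685.0, 339.0], [672.0, 248.0]]
50 [[318.0, 111.6], [305.1, 123.4], [303.2, 101.2]] crop [[651.0, 162.0], [600.0, 208.0], [593.0, 122.0]]
55 [[312.7, 108.3], [301.0, 121.1], [299.4, 98.9]] crop [[630.0, 149.0], [584.0, 199.0], [578.0, 113.0]]
60 [[307.0, 105.3], [296.7, 119.2], [295.4, 97.0]] crop [[608.0, 138.0], [567.0, 192.0], [562.0, 105.0]]
65 [[301.0, 102.8], [292.1, 117.5], [291.1, 95.4]] crop [[584.0, 128.0], [550.0, 185.0], [546.0, 99.0]]
70 [[294.7, 100.8], [287.4, 116.2], [286.8, 94.2]] crop [[560.0, 120.0], [531.0, 180.0], [529.0, 94.0]]
```

The bar's end at (605,135) and the hood's corners at (570,190) and (567,105) match the 60° prediction. I'll hold for a second, then check.

Request:
servo_tool(series=[[[0,0,0,0,0,0,1],[0,0,0,0,0,0,1],[0,0,0,0,0,0,1],[0,0,0,0,0,0,1],[0,0,0,0,0,0,1],[0,0,0,0,0,0,1],[0,0,0,0,0,0,1],[0,0,0,0,0,0,1],[0,0,0,0,0,0,1],[0,0,0,0,0,0,1],[0,0,0,0,0,0,1],[0,0,0,0,0,0,1]]])

```text
clock: 16.17
tcp_pos: [0.5489, -0.2363, 0.2513]
orientation: [179.8, 0.1, 87.9]
force: [-8.7, -0.9, 14.6]
gripper_width: 0.0109
grip_force: 26.2
```

```bash
python3 - <<'E'
from rig import arm
s=arm.sense();print(s['clock'],s['tcp_pos'],s['force'],s['gripper_width'],s['grip_force'])
print(arm.finish_job())
E
```

```text
16.1667 [ 0.54890665 -0.23630722  0.25125186] [-8.68756307 -0.87850879 14.62997099] 0.010904341483225732 26.24755561351776
the job is handed in; nothing more can be done
None
```

I handed the job in at 16.2 s, with the carton home against the end stop and the gripper holding the hood open at about 60° (measured in the side view); no verdict was returned.

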